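# Open the crystal jar and set the magnifier over its mouth

### The arm

A 6-joint arm with a two-finger parallel gripper is mounted at the origin on the work surface. World frame = base frame: x ahead of the robot, y to its left, z up, the work surface at z = 0. Lengths are in m, angles in degrees, forces in N, time in s.
With the tool pointing down it reaches from about 0.25 to 0.725 m from the base axis. Payload 9.7 kg.
Tool frame: the origin (TCP) lies between the finger pads; the fingertips stand bot.tcp_to_tips ahead of it and the grasp point (between the pads) lies 2 mm behind it (bot.tcp_to_tips is the distance from the TCP to the fingertips, in m); z points along the fingers, y is the line along which they close (so a half turn about z gives the same grasp; the last joint's range is limited). The gripper opens to 85 mm and grips with 20 to 120 N. Pads are 22 mm wide; open, the fingers measure 114 mm over their backs; the gripper's body (76 mm by 85 mm) begins 54 mm behind the grasp point. The pads swing forward as they close: fully open they stand 13 mm farther back than shut.
Start: joints at [-69.786, 4.979, 10.078, 95.1, 0, 90], TCP at [0.19, -0.516, 0.248] pointing down, gripper open.
Joint ranges: [-179.16, 179.16], [-48.56, 103.87], [-65.8, 70.77], [-126.05, 130.52], [-82.76, 87.17], [-180, 180]. Speed limits (degrees/s): [127.2, 127.2, 147.25, 180, 180, 180].

### API

Orientations are given as [roll, pitch, yaw] about the fixed x, y, z axes, in that order (R = Rz(yaw) Ry(pitch) Rx(roll)).
In Python, from workcell import sensors, camera, camera_params, bot gives the robot as it stands.
- The arm moves only by the tool apply_moves, never from a script. Its argument "motion" is a list of rows, each an object with "jaw": the opening, from -1 (shut) to 1 (fully open); "xyz": the shift along the tool's x, y, z in mm, a list of three; "twist": the turn about the tool's z in rad. A call has 1 to 5 rows; each row is the pose to reach, as a shift and turn from the pose commanded when the call began, along the tool's axes at that moment; what a row does not reach only later rows make up. A row lasts 1/8 s, in which the tool goes at most 62.5 mm and 10.7 degrees, less where a joint would pass 70% of its speed; a pose out of reach is approached as far as the arm can. A call with a gripper value outside its range is refused whole. The fingers move at their own pace and stop on an object; "grip_force" is the grip in N (left out, the last holds). Time passes only in rows, so rows that repeat a pose let the fingers close. It gives the time, the measured TCP pose, the force, the opening and the grip force at its end, in the units of the state.
- sensors.get_obs(): the state, without advancing time (a new reading comes with each control period).
- camera(name): name is "scene" or "side" or "wrist"; returns (picture, depth): 480x640x3 uint8, red, green, blue; 480x640 float32, m along the optical axis (not along the pixel's ray), 0 where there is no reading.
- camera_params(name): a dict with "mtx" (3x3 intrinsics, pixels), "rvec" (rotation vector, rad) and "tvec" (3), from world to camera coordinates, as OpenCV has them. Camera axes: x right, y down, z forward; pixel columns grow to the right and rows downward; lengths in m; the calibration is good to about 2 mm. A picture is of the moment at which its call begins: read the wrist's pose just before it. camera_params takes no time and is no camera call; for the wrist camera it gives the pose at the moment of the call.
- bot.job_done(): hands the job in; it is judged then, once.
The state is a dict: "time": time; "q": joint angles; "qd": joint speeds; "joint_efforts": joint torques, N m; "ee_pos": TCP position; "tcp_rot": TCP orientation; "wrist_force": force on the tool from outside, world axes, zero at the start; "torque": the same for the moment, N m; "opening": finger opening in m; "grasp_force": force on a finger pad.
Only numpy, scipy, OpenCV 4.12 (cv2) and the standard library are available. Lean on these libraries where they do the work, as an engineer would, in place of code of your own. Each camera call takes 0.05 s, during which the arm holds its last target. There are 200 camera calls.

### The job

Get the wide crystal jar ready for checking its ground rim: lift its loose lid off by the knob and put it down gently, right way up, wholly on the round cork pad. Then take the bench magnifier by its handle, swing it round until the lens is centred over the jar's open mouth, and tilt its head so that the lens is level. Leave the jar standing where it is and do not disturb the other things on the bench.

Things in the scene. Friction and masses are not known exactly. Their poses are not given: they have to be found in the camera images.
- jar: The wide crystal jar: frosted glass, eight-sided outside, about 92 mm wide, 95 mm high without lid, 0.9 kg, loose; round mouth 72 mm across, wall 7 mm. Origin: centre of its underside, z up; the mouth's centre is 95 mm above. A smaller stoppered jar (50 mm wide) also stands on the bench and is not meant.
- lid: The jar's loose frosted-glass lid, 0.25 kg: round plate 100 mm wide, 10 mm thick, below it a spigot 66 mm wide, 10 mm deep (3 mm play in the mouth), on top a round knob. Origin: centre of the spigot's underside, z up; plate 10 to 20 mm above it, neck (18 mm) 20 to 30, knob 30 to 59. On the jar the origin is 85 mm above the jar's underside; put down, the lid stands on its spigot.
- knob (a point): Grip point on the lid's axis in the middle of the knob's straight part, 44.5 mm above the lid's origin; the knob is 28 mm in diameter there.
- pad: Round cork pad fixed to the bench, 150 mm across, 6 mm thick; origin at the centre of its underside. It may be on the left or the right; a square grey plastic mat (150 mm) lies on the other side and is not meant.
- pivot (a point): Magnifier's vertical swivel axis, at the height of the arm: 200 mm above the bench, above the centre of the fixed round steel base (130 mm across) with its 20 mm post.
- swivel (a joint): Swivel of the magnifier's arm about the vertical axis through point pivot, rad, -1.5 to 1.5; 0: arm points to its base's -x (roughly towards the robot, the base is turned by up to 0.12 rad); growing turns it anticlockwise seen from above (towards the robot's right). Stiff with friction, stays where it is left.
- tilt_axis (a point): Middle of the horizontal tilt hinge at the arm's end, 135 mm from the swivel axis, 200 mm above the bench. The hinge's axis is square to the arm.
- tilt (a joint): Tilt of the magnifier's head about the tilt hinge, rad, -0.5 to 1.2; 0: lens level; positive: handle end raised. Stiff with friction, stays where it is left.
- lens (a point): Centre of the lens, 55 mm from the tilt hinge (190 mm from the swivel axis when level). Its z axis is square to the lens (up when level), its -x axis points from the hinge along the head. Frame ring 92 mm in outer diameter, 12 mm thick.
- handle (a point): Grip point of the magnifier's handle: a straight round black rod 14 mm in diameter in the lens's plane, continuing the arm's line beyond the ring, from 101 mm to 172 mm from the tilt hinge; this point is 135 mm from the hinge (80 mm beyond the lens's centre).
- small_jar: Bystander: small stoppered crystal jar, 50 mm wide, 75 mm high; origin at its underside.
- tin: Bystander: white jar of polish with metal cap, 60 mm across, 55 mm high; origin at its underside.
- vase_a: Bystander: faceted crystal vase standing on the left, 76 mm wide, 185 mm high; origin at its underside.
- vase_b: Bystander: the same vase standing on the right.
- vase_c: Bystander: the same vase lying down, near right; origin under its middle.
- stick: Bystander: red-brown abrasive stick 150 x 18 x 18 mm lying between the robot and the jar; origin at its underside.
- brush: Bystander: brush lying on the left, about 0.2 m long; origin at its underside.
Things that resemble listed ones, but are neither listed nor needed, are in the scene too. Of the things that look like the pad, take the one that is nearest to the robot's base at the start.

How it is judged:
By the outcome, as a careful person would: the job done as asked, in the order asked, and still so for the second after the job is handed in, with the robot touching nothing.
It also fails if it takes over 64 s, if anything falls off the work surface, if the arm or the gripper's body presses on something with over 40 N, if the wrist force passes 120 N, or if a joint passes its speed limit or range.

## Working session

There is one attempt and no reset: what is moved stays moved. The work goes in short steps, Python scripts to look and compute and a tool call to move; the robot and the scene stay as the last step left them, time stands still between calls to the robot, and variables do not carry over. Pictures are saved under pics/ and viewed, at most 10 in all, crops included, and the job is handed in when it is done.

Besides the shell and the picture viewer there is one more tool, called after "Call:" by a JSON object that holds its "op" and its "data". apply_moves: Moves the arm, as the interface text tells. Its arguments: {"type":"object","properties":{"motion":{"type":"array","items":{"type":"object","properties":{"jaw":{"type":"number"},"xyz":{"type":"array","items":{"type":"number"}},"twist":{"type":"number"}}}},"grip_force":{"type":"number"}},"required":["motion"]}

```bash
mkdir -p pics; ls; python3 - <<'E'
from workcell import sensors,camera,camera_params,bot
import cv2,numpy as np
o=sensors.get_obs()
for k in o: print(k,np.round(o[k],4))
print(bot.tcp_to_tips)
for n in("scene","side"):
    p,d=camera(n); cv2.imwrite(f"pics/{n}0.png",p[:,:,::-1]); np.savez(f"{n}0.npz",p=p,d=d)
    c=camera_params(n); R=cv2.Rodrigues(np.array(c["rvec"]))[0]
    print(n,np.array(c["mtx"]).round(1).tolist(),(-R.T@np.array(c["tvec"]).ravel()).round(3),R.round(2).tolist())
E
```

```text
pics
time 0.0
q [-6.97855e+01  5.01210e+00  1.00332e+01  9.50992e+01  2.00000e-04
  8.99998e+01]
qd [-0.023   0.0095 -0.0569  0.0035 -0.1273 -0.1318]
joint_efforts [-4.00000e-04 -5.20384e+01  4.64807e+01  1.62000e-02 -1.00000e-04
 -0.00000e+00]
ee_pos [ 0.19   -0.5159  0.2476]
tcp_rot [-1.799219e+02 -2.000000e-04  2.021470e+01]
wrist_force [ 0.8788 -0.5466  0.144 ]
torque [ 0.0356 -0.0228 -0.0396]
grasp_force 0.0
opening 0.0853
0.017
scene [[467.0, 0.0, 320.8], [0.0, 467.0, 238.5], [0.0, 0.0, 1.0]] [1.279 0.407 1.507] [[-0.4, 0.91, 0.0], [0.8, 0.36, -0.49], [-0.45, -0.19, -0.87]]
side [[479.8, 0.0, 314.6], [0.0, 479.8, 238.8], [0.0, 0.0, 1.0]] [-0.009  0.914  0.998] [[-0.81, -0.58, 0.02], [-0.4, 0.53, -0.75], [0.43, -0.62, -0.66]]
```

View pics/scene0.png

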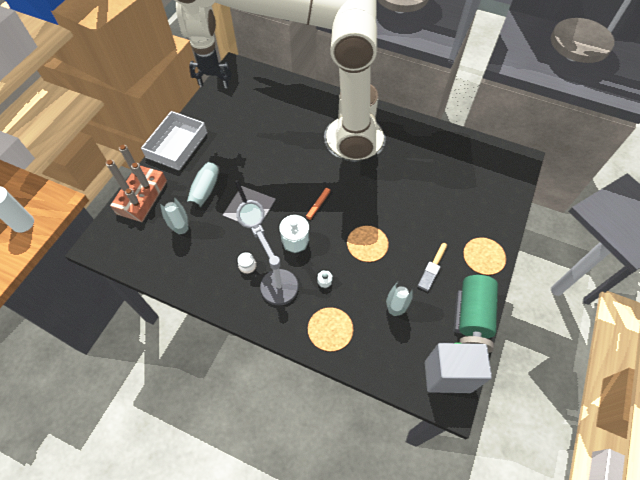

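View pics/side0.png

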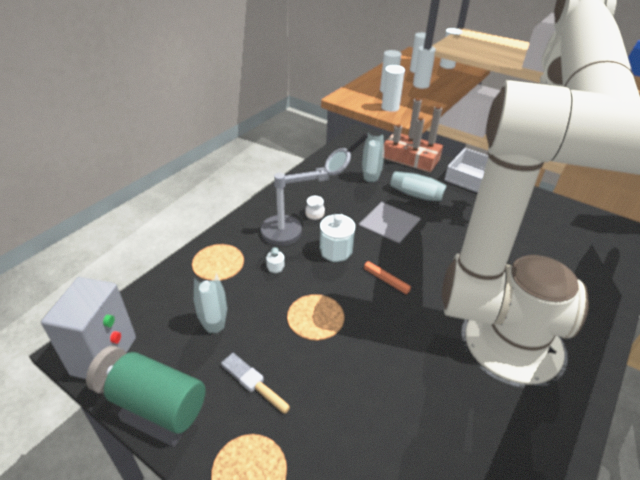

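The scene view shows the jar at (294,234), cork pads at (368,243), (330,329) and (485,256), the magnifier base at (279,288) and its lens at (250,214) with the handle at about (241,188). In the side view the jar is at (337,238) and the lens at (338,160).

```bash
cat > h.py <<'E'
from workcell import sensors,camera,camera_params,bot
import cv2,numpy as np
def par(n):
    c=camera_params(n); R=cv2.Rodrigues(np.array(c["rvec"],float))[0]; return np.array(c["mtx"]),R,np.array(c["tvec"],float).ravel()
def cloud(d,P):
    K,R,t=P; v,u=np.mgrid[:480,:640]
    c=np.stack([(u-K[0,2])/K[0,0]*d,(v-K[1,2])/K[1,1]*d,d],-1)
    return (c-t)@R
def ray(u,v,z,P):
    K,R,t=P; r=R.T@np.linalg.solve(K,[u,v,1]); C=-R.T@t; return C+r*(z-C[2])/r[2]
E
python3 - <<'E'
from h import *
for n in("scene","side"):
    f=np.load(n+"0.npz");p,d=f["p"],f["d"];P=par(n);W=cloud(d,P)
    hsv=cv2.cvtColor(p,cv2.COLOR_RGB2HSV)
    m=cv2.inRange(hsv,(8,90,90),(28,255,255)); m=cv2.morphologyEx(m,cv2.MORPH_CLOSE,np.ones((7,7)))
    for c in cv2.findContours(m,0,2)[0]:
        a=cv2.contourArea(c)
        if a>600:
            e=cv2.fitEllipse(c)
            pts=np.array([ray(u,v,.006,P)[:2] for u,v in c[:,0]]).astype(np.float32)
            print(n,"pad",np.round(e[0]),a,cv2.minEnclosingCircle(pts))
    on=(d>0)
    ok=on&(W[...,0]>.25)&(W[...,0]<.95)&(abs(W[...,1])<.5)
    # tall things by height bands
    for lo,hi in((.05,.09),(.09,.112),(.115,.15),(.16,.215),(.215,.32)):
        b=(ok&(W[...,2]>lo)&(W[...,2]<hi)).astype(np.uint8)
        k,l,s,_=cv2.connectedComponentsWithStats(b)
        for i in range(1,k):
            if s[i,4]>15:
                q=W[l==i]; print(n,lo,hi,s[i].tolist(),q.mean(0).round(3),q.min(0).round(3),q.max(0).round(3))
E
```

```text
scene pad [330. 329.] 1565.0 ((0.8084697723388672, 0.2405930757522583), 0.0772678330540657)
scene pad [608. 395.] 7255.5 ((0.6146775484085083, 1.10896897315979), 0.3302457928657532)
scene pad [484. 256.] 1223.5 ((0.32954007387161255, 0.6418221592903137), 0.078089639544487)
scene pad [367. 243.] 1161.0 ((0.45474693179130554, 0.23602668941020966), 0.07771740108728409)
scene pad [224.  33.] 841.0 ((-0.37041932344436646, -0.8688818216323853), 0.22581300139427185)
scene pad [ 93. 100.] 33950.0 ((0.40494078397750854, -1.1414390802383423), 0.8548969626426697)
scene 0.05 0.09 [187, 162, 29, 42, 617] [ 0.496 -0.425  0.063] [ 0.398 -0.471  0.05 ] [ 0.588 -0.39   0.08 ]
scene 0.05 0.09 [165, 211, 22, 19, 135] [ 0.692 -0.404  0.071] [ 0.645 -0.448  0.05 ] [ 0.713 -0.385  0.09 ]
scene 0.05 0.09 [281, 232, 27, 16, 139] [0.588 0.009 0.069] [ 0.539 -0.049  0.05 ] [0.604 0.036 0.09 ]
scene 0.05 0.09 [238, 253, 15, 14, 161] [ 0.716 -0.122  0.055] [ 0.688 -0.15   0.05 ] [ 0.741 -0.097  0.062]
scene 0.05 0.09 [320, 271, 10, 9, 41] [0.662 0.155 0.067] [0.641 0.14  0.05 ] [0.673 0.17  0.078]
scene 0.05 0.
[... 3560 characters left out ...]
 10, 13, 85] [ 0.549 -0.004  0.133] [ 0.539 -0.022  0.116] [0.566 0.005 0.145]
side 0.115 0.15 [194, 282, 30, 25, 365] [0.631 0.426 0.133] [0.61  0.379 0.115] [0.669 0.449 0.15 ]
side 0.16 0.215 [367, 132, 16, 12, 110] [ 0.667 -0.408  0.172] [ 0.647 -0.434  0.16 ] [ 0.701 -0.393  0.185]
side 0.16 0.215 [274, 167, 59, 27, 514] [ 0.699 -0.029  0.201] [ 0.628 -0.103  0.16 ] [0.755 0.036 0.215]
side 0.16 0.215 [194, 273, 25, 19, 228] [0.635 0.423 0.172] [0.62  0.386 0.16 ] [0.667 0.441 0.187]
side 0.215 0.32 [325, 134, 43, 41, 587] [ 0.625 -0.128  0.251] [ 0.579 -0.191  0.215] [ 0.679 -0.078  0.316]
side 0.215 0.32 [274, 172, 11, 8, 54] [0.743 0.019 0.218] [0.727 0.005 0.215] [0.759 0.034 0.221]
```

```bash
python3 - <<'E'
import numpy as np,cv2
a=cv2.imread("pics/scene0.png")[165:315,215:345]; b=cv2.imread("pics/side0.png")[140:290,240:370]
cv2.imwrite("pics/z.png",cv2.resize(np.hstack([a,b]),None,fx=3,fy=3,interpolation=cv2.INTER_CUBIC))
E
```

```text
(no output)
```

View pics/z.png

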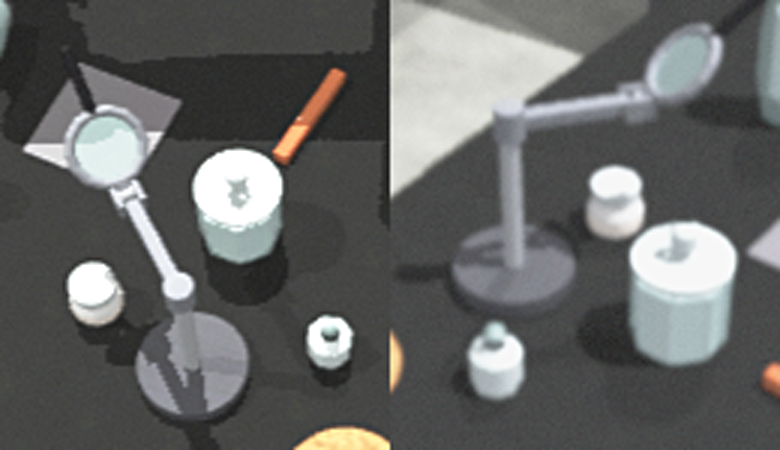

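The crop shows the knob centred on the white lid, the magnifier's head pointing up towards the robot's right, and its handle over the grey mat. Jar is about (0.5545,-0.009), nearest pad (0.453,0.2355), pivot (0.744,0.02). Moving above the jar.

Call:
{"op": "apply_moves", "data": {"motion": [{"xyz": [50, -34, 0], "jaw": 1}, {"xyz": [100, -68, 0], "jaw": 1}, {"xyz": [150, -102, 0], "jaw": 1}, {"xyz": [200, -136, 0], "jaw": 1}, {"xyz": [250, -170, 0], "jaw": 1}]}}

```text
validation failed for argument at $.mo...
```

Call:
{"op": "apply_moves", "data": {"motion": [{"xyz": [50, -34, 0], "jaw": 0.6}, {"xyz": [100, -68, 0], "jaw": 0.6}, {"xyz": [150, -102, 0], "jaw": 0.6}, {"xyz": [200, -136, 0], "jaw": 0.6}, {"xyz": [240, -160, 0], "jaw": 0.6}]}}

```text
validation failed for argument at $.mo...
```

```bash
python3 - <<'E'
from h import *
o=sensors.get_obs(); print(o["time"],o["ee_pos"],o["tcp_rot"],o["q"],o["opening"])
P=par("wrist"); p,d=camera("wrist"); cv2.imwrite("pics/w1.png",p[:,:,::-1]); np.savez("w1.npz",p=p,d=d)
W=cloud(d,P); on=d>0
print(-P[1].T@P[2])
for nm,lo,hi,xr,yr in(("knobtop",.13,.15,(.5,.62),(-.07,.06)),("plate",.098,.112,(.48,.63),(-.08,.08))):
    m=on&(W[...,2]>lo)&(W[...,2]<hi)&(W[...,0]>xr[0])&(W[...,0]<xr[1])&(W[...,1]>yr[0])&(W[...,1]<yr[1])
    q=W[m]; print(nm,len(q),q.mean(0).round(4),q.min(0).round(4),q.max(0).round(4),cv2.minEnclosingCircle(q[:,:2].astype(np.float32)))
    v,u=np.nonzero(m);print(u.min(),u.max(),v.min(),v.max())
E
```

```text
0.1 [ 0.18997906 -0.51596177  0.24765494] [-1.79932127e+02 -2.80113582e-04  2.02141404e+01] [-6.97862402e+01  5.00890978e+00  1.00401344e+01  9.50990977e+01
  2.79662531e-04  8.99996191e+01] 0.08557781807512585
[ 0.26084088 -0.49054986  0.37353592]<stdin>:8: RuntimeWarning: Mean of empty slice.
  ret = um.true_divide(
Traceback (most recent call last):
ValueError: zero-size array to reduction operation minimum which has no identity
```

View pics/w1.png

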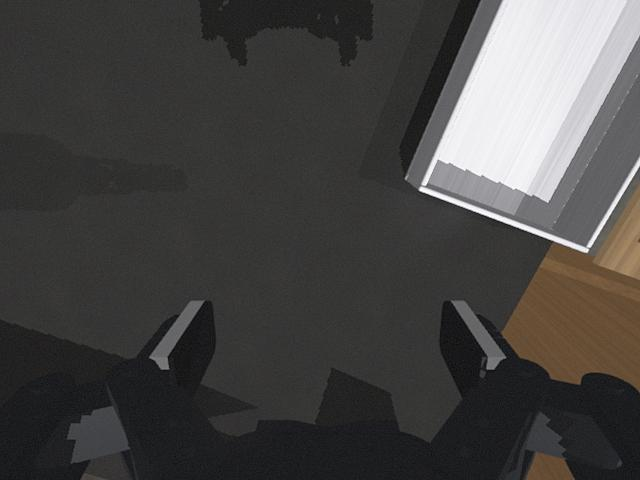

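The wrist view shows the bare bench and a grey tray at the top right, because the moves were refused. I'll retry with a twist in each row.

Call:
{"op": "apply_moves", "data": {"motion": [{"xyz": [50, -34, 0], "twist": 0, "jaw": 1}, {"xyz": [100, -68, 0], "twist": 0, "jaw": 1}, {"xyz": [150, -102, 0], "twist": 0, "jaw": 1}, {"xyz": [200, -136, 0], "twist": 0, "jaw": 1}, {"xyz": [250, -170, 0], "twist": 0, "jaw": 1}]}}

```text
time: 0.78
ee_pos: [0.3666, -0.2685, 0.2482]
tcp_rot: [180.0, -0.0, 20.2]
wrist_force: [1.2, -0.5, 0.0]
opening: 0.0857
grasp_force: 0.0
```

Call:
{"op": "apply_moves", "data": {"motion": [{"xyz": [45, -42, 0], "twist": 0, "jaw": 0.7}, {"xyz": [90, -84, 0], "twist": 0, "jaw": 0.7}, {"xyz": [135, -126, 0], "twist": 0, "jaw": 0.7}, {"xyz": [180, -168, 0], "twist": 0, "jaw": 0.7}, {"xyz": [197, -180, 0], "twist": 0, "jaw": 0.7}]}}

```text
time: 1.4
ee_pos: [0.4893, -0.0304, 0.2479]
tcp_rot: [-180.0, 0.0, 20.4]
wrist_force: [0.4, -0.2, -0.0]
opening: 0.0725
grasp_force: 0.0
```

```bash
python3 - <<'E'
from h import *
camera("wrist")
o=sensors.get_obs(); print(o["time"],o["ee_pos"],o["tcp_rot"],o["q"],o["opening"])
P=par("wrist"); p,d=camera("wrist"); cv2.imwrite("pics/w1.png",p[:,:,::-1]); np.savez("w1.npz",p=p,d=d)
W=cloud(d,P); on=d>0
print(-P[1].T@P[2])
for nm,lo,hi,xr,yr in(("knobtop",.12,.15,(.5,.62),(-.07,.06)),("plate",.098,.112,(.48,.63),(-.08,.08))):
    m=on&(W[...,2]>lo)&(W[...,2]<hi)&(W[...,0]>xr[0])&(W[...,0]<xr[1])&(W[...,1]>yr[0])&(W[...,1]<yr[1])
    q=W[m]; 
    if len(q): print(nm,len(q),q.mean(0).round(4),q.min(0).round(4),q.max(0).round(4),cv2.minEnclosingCircle(q[:,:2].astype(np.float32)))
    v,u=np.nonzero(m);print(u.min(),u.max(),v.min(),v.max())
E
```

```text
1.45 [ 0.49001469 -0.03015648  0.24761659] [-1.79954086e+02  1.09179807e-02  2.03984776e+01] [-3.54214342e+00 -3.09065385e+00  1.82553348e+00  9.49447974e+01
  3.75332898e-02  1.56059374e+02] 0.07284682943880263
[ 0.56080383 -0.00446696  0.3734708 ]
knobtop 992 [ 0.5559 -0.0124  0.1415] [ 0.5417 -0.0264  0.1367] [0.569  0.0009 0.1459] ((0.5555064082145691, -0.01269686222076416), 0.013946966268122196)
315 361 105 152
plate 16090 [ 0.5577 -0.0118  0.1052] [ 0.5058 -0.0623  0.102 ] [0.6054 0.0371 0.108 ] ((0.5555786490440369, -0.012770728208124638), 0.05018193647265434)
263 410 47 199
```

View pics/w1.png

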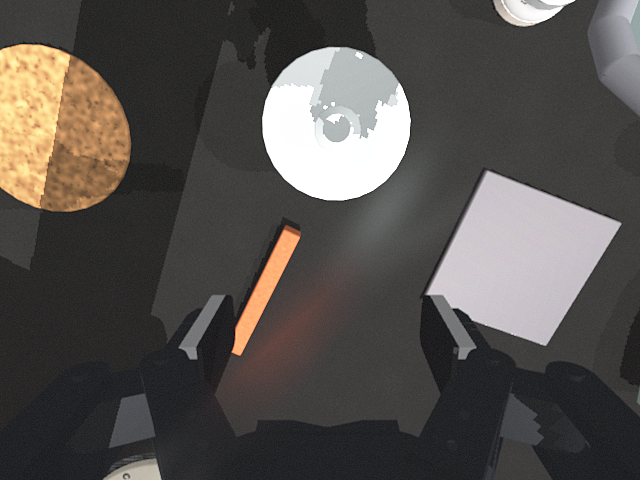

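The wrist view shows the lid disc centred at (336,123) with the knob at (336,128), the cork pad at the left, and the mat and magnifier ring at the right. The knob is at (0.5555,-0.0127).

Call:
{"op": "apply_moves", "data": {"motion": [{"xyz": [34, 3, 0], "twist": 0, "jaw": 0.5}, {"xyz": [68, 6, 0], "twist": 0, "jaw": 0.5}, {"xyz": [68, 6, 40], "twist": 0, "jaw": 0.5}, {"xyz": [68, 6, 80], "twist": 0, "jaw": 0.5}, {"xyz": [68, 6, 100], "twist": 0, "jaw": 0.5}]}}

```text
time: 2.12
ee_pos: [0.5532, -0.0171, 0.1458]
tcp_rot: [-180.0, 0.2, 20.1]
wrist_force: [-0.4, -0.0, 0.0]
opening: 0.0642
grasp_force: 0.0
```

Call:
{"op": "apply_moves", "data": {"motion": [{"xyz": [0, 0, 17], "twist": 0, "jaw": 0.5}, {"xyz": [0, 0, 17], "twist": 0, "jaw": 0.5}, {"xyz": [0, 0, 17], "twist": 0, "jaw": 0.5}]}}

```text
time: 2.5
ee_pos: [0.5548, -0.0158, 0.1323]
tcp_rot: [180.0, -0.1, 20.2]
wrist_force: [1.0, 1.3, -0.8]
opening: 0.0641
grasp_force: 0.0
```

Call:
{"op": "apply_moves", "data": {"motion": [{"xyz": [2, -3, 2], "twist": 0, "jaw": 0.5}, {"xyz": [2, -3, 2], "twist": 0, "jaw": 0.5}, {"xyz": [2, -3, 2], "twist": 0, "jaw": -0.2}, {"xyz": [2, -3, 2], "twist": 0, "jaw": -0.6}, {"xyz": [2, -3, 2], "twist": 0, "jaw": -0.6}], "grip_force": 35}}

```text
time: 3.12
ee_pos: [0.5554, -0.012, 0.1296]
tcp_rot: [180.0, -0.0, 20.2]
wrist_force: [0.4, -1.2, 1.2]
opening: 0.0262
grasp_force: 34.8
```

Call:
{"op": "apply_moves", "data": {"motion": [{"xyz": [0, 0, 0], "twist": 0, "jaw": -0.7}, {"xyz": [0, 0, 0], "twist": 0, "jaw": -0.7}, {"xyz": [0, 0, 0], "twist": 0, "jaw": -0.7}]}}

```text
time: 3.5
ee_pos: [0.5555, -0.0119, 0.1296]
tcp_rot: [180.0, -0.0, 20.2]
wrist_force: [-0.5, -1.2, 3.5]
opening: 0.0268
grasp_force: 34.9
```

Call:
{"op": "apply_moves", "data": {"motion": [{"xyz": [0, 0, -8], "twist": 0, "jaw": -0.7}, {"xyz": [0, 0, -18], "twist": 0, "jaw": -0.7}, {"xyz": [0, 0, -35], "twist": 0, "jaw": -0.7}, {"xyz": [0, 0, -55], "twist": 0, "jaw": -0.7}, {"xyz": [0, 0, -75], "twist": 0, "jaw": -0.7}]}}

```text
time: 4.12
ee_pos: [0.5553, -0.0118, 0.206]
tcp_rot: [180.0, -0.0, 20.2]
wrist_force: [0.8, 0.6, -3.3]
opening: 0.0269
grasp_force: 34.9
```

```bash
python3 - <<'E'
from h import *
o=sensors.get_obs(); print(o["time"],o["ee_pos"],o["tcp_rot"],o["q"],o["opening"],o["wrist_force"])
P=par("wrist"); p,d=camera("wrist"); cv2.imwrite("pics/w2.png",p[:,:,::-1]); np.savez("w2.npz",p=p,d=d)
for n in("side","scene"):
    p,d=camera(n);P=par(n);cv2.imwrite(f"pics/{n}2.png",p[:,:,::-1]);W=cloud(d,P)
    m=(d>0)&(abs(W[...,0]-.555)<.07)&(abs(W[...,1]+.01)<.07)
    q=W[m];
    for lo,hi in((.085,.105),(.16,.19)):
        r=q[(q[:,2]>lo)&(q[:,2]<hi)]; print(n,lo,len(r),r.min(0),r.max(0)) if len(r) else 0
E
```

```text
4.125 [ 0.55533769 -0.01181076  0.2059607 ] [ 1.79992307e+02 -3.33505384e-02  2.02164848e+01] [-1.22079167e+00  5.01007801e+00  5.41501555e+00  9.03710824e+01
  5.02785590e-03  1.58562727e+02] 0.026856438487722158 [ 0.75283056  0.63429113 -3.28590238]
side 0.085 308 [ 0.50635547 -0.05898808  0.08509778] [0.60082132 0.03454517 0.09969627]
side 0.16 551 [ 0.50399316 -0.06186847  0.17402365] [0.60503344 0.03979599 0.18991602]
scene 0.085 147 [ 0.51975692 -0.05665146  0.08501991] [0.6033528  0.03563395 0.10183633]
scene 0.16 426 [ 0.51768041 -0.05968581  0.17195251] [0.60619864 0.03968533 0.18993105]
```

Call:
{"op": "apply_moves", "data": {"motion": [{"xyz": [-1, -30, 0], "twist": 0, "jaw": -0.7}, {"xyz": [-3, -80, 0], "twist": 0, "jaw": -0.7}, {"xyz": [-5, -130, 0], "twist": 0, "jaw": -0.7}, {"xyz": [-7, -180, 0], "twist": 0, "jaw": -0.7}, {"xyz": [-9, -230, 0], "twist": 0, "jaw": -0.7}]}}

```text
time: 4.9
ee_pos: [0.4713, 0.1892, 0.2036]
tcp_rot: [-179.4, 0.1, 21.5]
wrist_force: [-0.5, -0.1, -3.4]
opening: 0.0269
grasp_force: 35.2
```

Call:
{"op": "apply_moves", "data": {"motion": [{"xyz": [-1, -37, 0], "twist": 0, "jaw": -0.7}, {"xyz": [-1, -37, 30], "twist": 0, "jaw": -0.7}, {"xyz": [-1, -37, 70], "twist": 0, "jaw": -0.7}, {"xyz": [-1, -37, 110], "twist": 0, "jaw": -0.7}, {"xyz": [-1, -37, 125], "twist": 0, "jaw": -0.7}]}}

```text
time: 5.52
ee_pos: [0.4643, 0.2034, 0.077]
tcp_rot: [-178.5, 0.2, 22.9]
wrist_force: [-0.5, 0.0, -3.0]
opening: 0.0265
grasp_force: 35.2
```

Call:
{"op": "apply_moves", "data": {"motion": [{"xyz": [0, 0, 10], "twist": 0, "jaw": -0.7}, {"xyz": [0, 0, 18], "twist": 0, "jaw": -0.7}, {"xyz": [0, 0, 20], "twist": 0, "jaw": -0.7}, {"xyz": [0, 0, 20], "twist": 0, "jaw": -0.7}]}}

```text
time: 6.02
ee_pos: [0.4656, 0.205, 0.0603]
tcp_rot: [-178.5, -0.0, 23.0]
wrist_force: [-0.1, -0.5, -2.8]
opening: 0.0268
grasp_force: 35.3
```

Joint 6 has hit its limit, so I'll turn the tool back.

Call:
{"op": "apply_moves", "data": {"motion": [{"xyz": [0, 0, -5], "twist": -0.15, "jaw": -0.7}, {"xyz": [0, 0, -10], "twist": -0.3, "jaw": -0.7}, {"xyz": [0, 0, -10], "twist": -0.45, "jaw": -0.7}, {"xyz": [0, 0, -10], "twist": -0.5, "jaw": -0.7}, {"xyz": [0, 0, -10], "twist": -0.5, "jaw": -0.7}]}}

```text
time: 6.65
ee_pos: [0.4657, 0.2048, 0.0703]
tcp_rot: [-178.7, -0.7, 51.6]
wrist_force: [0.8, 0.3, -3.7]
opening: 0.0265
grasp_force: 35.3
```

```bash
python3 - <<'E'
from h import *
o=sensors.get_obs(); print(o["time"],o["ee_pos"],o["tcp_rot"],o["q"])
E
```

```text
6.65 [0.46569491 0.20475079 0.07031121] [-178.73996721   -0.73214994   51.61314519] [ 22.96613344  -0.33043972 -15.12433596  75.16776308   1.45676698
 151.34542463]
```

Call:
{"op": "apply_moves", "data": {"motion": [{"xyz": [8, -14, 0], "twist": 0, "jaw": -0.7}, {"xyz": [16.5, -29, 0], "twist": 0, "jaw": -0.7}, {"xyz": [16.5, -29, 5], "twist": 0, "jaw": -0.7}, {"xyz": [16.5, -29, 10], "twist": 0, "jaw": -0.7}, {"xyz": [16.5, -29, 13], "twist": 0, "jaw": -0.7}]}}

```text
time: 7.28
ee_pos: [0.4525, 0.2356, 0.0569]
tcp_rot: [-178.7, -0.6, 51.6]
wrist_force: [0.9, 0.1, -3.6]
opening: 0.0271
grasp_force: 35.3
```

Call:
{"op": "apply_moves", "data": {"motion": [{"xyz": [0, 0, 1], "twist": 0, "jaw": -0.7}, {"xyz": [0, 0, 2.5], "twist": 0, "jaw": -0.7}, {"xyz": [0, 0, 4], "twist": 0, "jaw": -0.7}, {"xyz": [0, 0, 4], "twist": 0, "jaw": -0.7}]}}

```text
time: 7.78
ee_pos: [0.4527, 0.2359, 0.0535]
tcp_rot: [-178.7, -0.7, 51.6]
wrist_force: [0.1, -0.1, -3.4]
opening: 0.0266
grasp_force: 35.3
```

Call:
{"op": "apply_moves", "data": {"motion": [{"xyz": [0, 0, 0.7], "twist": 0, "jaw": -0.7}, {"xyz": [0, 0, 1.4], "twist": 0, "jaw": -0.7}, {"xyz": [0, 0, 2], "twist": 0, "jaw": -0.7}, {"xyz": [0, 0, 2], "twist": 0, "jaw": -0.7}]}}

```text
time: 8.28
ee_pos: [0.4527, 0.236, 0.0515]
tcp_rot: [-178.7, -0.7, 51.6]
wrist_force: [-0.0, 0.3, -3.4]
opening: 0.0268
grasp_force: 35.3
```

Call:
{"op": "apply_moves", "data": {"motion": [{"xyz": [0, 0, 0.5], "twist": 0, "jaw": -0.7}, {"xyz": [0, 0, 1], "twist": 0, "jaw": -0.7}, {"xyz": [0, 0, 1.2], "twist": 0, "jaw": -0.7}, {"xyz": [0, 0, 1.2], "twist": 0, "jaw": -0.7}]}}

```text
time: 8.78
ee_pos: [0.4528, 0.2364, 0.0511]
tcp_rot: [-178.7, -0.7, 51.6]
wrist_force: [-3.4, 1.2, 5.2]
opening: 0.0265
grasp_force: 36.2
```

Call:
{"op": "apply_moves", "data": {"motion": [{"xyz": [0, 0, 0], "twist": 0, "jaw": -0.3}, {"xyz": [0, 0, 0], "twist": 0, "jaw": -0.1}, {"xyz": [0, 0, 0], "twist": 0, "jaw": 0.2}, {"xyz": [0, 0, 0], "twist": 0, "jaw": 0.4}, {"xyz": [0, 0, 0], "twist": 0, "jaw": 0.4}]}}

```text
time: 9.4
ee_pos: [0.4527, 0.236, 0.0503]
tcp_rot: [-178.7, -0.7, 51.6]
wrist_force: [0.1, 0.6, -0.3]
opening: 0.0597
grasp_force: 0.0
```

Call:
{"op": "apply_moves", "data": {"motion": [{"xyz": [0, 0, -15], "twist": 0, "jaw": 0.4}, {"xyz": [0, 0, -60], "twist": 0, "jaw": 0.4}, {"xyz": [0, 0, -120], "twist": 0, "jaw": 0.4}, {"xyz": [0, 0, -180], "twist": 0, "jaw": 0.4}, {"xyz": [0, 0, -240], "twist": 0, "jaw": 0.4}]}}

```text
time: 10.02
ee_pos: [0.4548, 0.2301, 0.2935]
tcp_rot: [-178.8, -0.8, 51.6]
wrist_force: [0.4, 1.0, -0.4]
opening: 0.0598
grasp_force: 0.0
```

```bash
python3 - <<'E'
from h import *
o=sensors.get_obs(); print(o["time"],o["ee_pos"],o["tcp_rot"],o["q"])
for n in("scene","side"):
    p,d=camera(n);P=par(n);cv2.imwrite(f"pics/{n}3.png",p[:,:,::-1]);W=cloud(d,P)
    def reg(x,y,r,lo,hi):
        m=(d>0)&(np.hypot(W[...,0]-x,W[...,1]-y)<r)&(W[...,2]>lo)&(W[...,2]<hi); return W[m]
    q=reg(.4535,.2355,.08,.018,.034); print(n,"lid",len(q),cv2.minEnclosingCircle(q[:,:2].astype(np.float32)),q[:,2].mean())
    q=reg(.554,-.012,.07,.085,.105); print("rim",len(q),cv2.minEnclosingCircle(q[:,:2].astype(np.float32)))
    # magnifier head line
    q=reg(.61,-.14,.12,.17,.34)
    c=q[q[:,2]>.15]; mu=c.mean(0); U,S,V=np.linalg.svd(c-mu,full_matrices=False); print("head",len(c),mu.round(4),"normal",V[2].round(3),S.round(3))
    h=c[c[:,2]>.285]; print("handle",len(h),h.mean(0).round(4),h.min(0).round(4),h.max(0).round(4)); Uh,Sh,Vh=np.linalg.svd(h-h.mean(0),full_matrices=False); print(Vh[0].round(3))
    q=reg(.744,.02,.03,.212,.23); print("pivot top",len(q),cv2.minEnclosingCircle(q[:,:2].astype(np.float32)))
    q=reg(.744,.02,.09,.004,.03); print("base",len(q),cv2.minEnclosingCircle(q[:,:2].astype(np.float32)))
a=cv2.imread("pics/scene3.png")[150:310,210:420]; b=cv2.imread("pics/side3.png")[130:330,230:400]
b=cv2.resize(b,(136*1,160))
cv2.imwrite("pics/z3.png",cv2.resize(np.hstack([a,b]),None,fx=2.2,fy=2.2,interpolation=cv2.INTER_CUBIC))
E
```

```text
10.025 [0.4547572  0.2301206  0.29353387] [-178.75476171   -0.76646468   51.63887975] [ 26.0762281    0.52768038  10.53036754  99.84865806   1.45405438
 154.4309735 ]
scene lid 480 ((0.451811820268631, 0.22818070650100708), 0.059321898967027664) 0.026631647412170428
rim 234 ((0.5552904605865479, -0.008841123431921005), 0.050147175788879395)
head 848 [ 0.6378 -0.1182  0.2411] normal [-0.375 -0.482 -0.792] [1.237 0.573 0.19 ]
handle 72 [ 0.596  -0.1707  0.3009] [ 0.5803 -0.1906  0.2855] [ 0.6128 -0.1459  0.3171]
[ 0.48   0.633 -0.607]
pivot top 82 ((0.7394834160804749, 0.014855772256851196), 0.02258509397506714)
base 1074 ((0.7435865998268127, 0.020186124369502068), 0.08952014148235321)
side lid 835 ((0.44991937279701233, 0.23588599264621735), 0.05223280191421509) 0.025879618913249934
rim 206 ((0.546996533870697, -0.01057196781039238), 0.047284409403800964)
head 259 [ 0.6029 -0.1407  0.2719] normal [0.383 0.542 0.748] [0.56  0.189 0.056]
handle 78 [ 0.5908 -0.1711  0.3007] [ 0.5768 -0.188   0.2853] [ 0.6072 -0.1492  0.3176]
[ 0.494  0.618 -0.612]
pivot top 67 ((0.742825448513031, 0.01876615732908249), 0.018479593098163605)
base 949 ((0.7464755177497864, 0.02167753130197525), 0.0857924371957779)
```

View pics/z3.png

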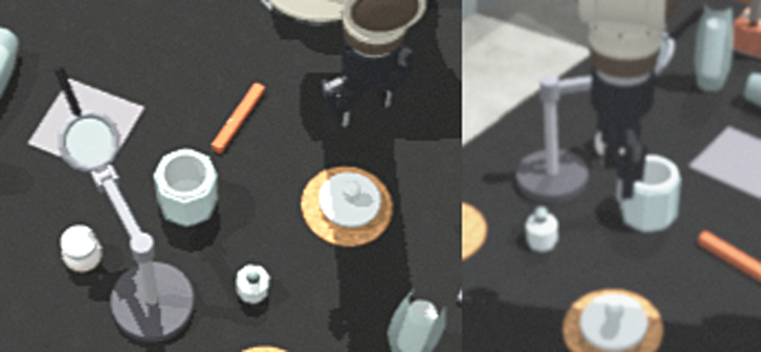

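The lid stands upright within the cork pad (lid about (350,200) in the crop) and the jar is open at (187,187). Now to the magnifier handle, approaching from above.

Call:
{"op": "apply_moves", "data": {"motion": [{"xyz": [-20, 30, -40], "twist": 0, "jaw": 0.4}, {"xyz": [-45, 72, -75], "twist": 0, "jaw": 0.4}, {"xyz": [-75, 120, -85], "twist": 0, "jaw": 0.4}, {"xyz": [-105, 168, -85], "twist": 0, "jaw": 0.4}, {"xyz": [-135, 216, -85], "twist": 0, "jaw": 0.4}]}}

```text
time: 10.75
ee_pos: [0.5418, -0.0132, 0.3697]
tcp_rot: [-178.8, -0.7, 51.6]
wrist_force: [0.8, -1.0, 0.1]
opening: 0.0599
grasp_force: 0.0
```

Call:
{"op": "apply_moves", "data": {"motion": [{"xyz": [-30, 48, 0], "twist": 0, "jaw": 0.2}, {"xyz": [-60, 96, 0], "twist": 0, "jaw": 0.2}, {"xyz": [-90, 143, 0], "twist": 0, "jaw": 0.2}, {"xyz": [-90, 143, 0], "twist": 0, "jaw": 0.2}]}}

```text
time: 11.25
ee_pos: [0.5984, -0.1742, 0.3626]
tcp_rot: [-178.6, -0.6, 51.4]
wrist_force: [-0.2, 0.2, 0.1]
opening: 0.0514
grasp_force: 0.0
```

```bash
python3 - <<'E'
from h import *
camera("wrist")
o=sensors.get_obs(); print(o["time"],o["ee_pos"],o["tcp_rot"],o["q"],o["opening"])
P=par("wrist"); p,d=camera("wrist"); cv2.imwrite("pics/w4.png",p[:,:,::-1]); W=cloud(d,P)
print(-P[1].T@P[2])
hs=cv2.cvtColor(p,cv2.COLOR_RGB2GRAY)
m=(d>0)&(W[...,2]>.27)&(W[...,2]<.325)&(np.hypot(W[...,0]-.597,W[...,1]+.17)<.05)
q=W[m];print(len(q),q.mean(0),q.min(0),q.max(0)); print(np.linalg.svd(q-q.mean(0),full_matrices=False)[2].round(3))
E
```

```text
11.3 [ 0.59797644 -0.17235587  0.36358678] [-178.61935548   -0.64992009   51.48379186] [-16.56046147  22.76264572  44.83253367 113.10760588   1.11882617
 111.93778325] 0.05134682331689215
[ 0.64661644 -0.11706344  0.49028756]
3217 [ 0.60046134 -0.16821403  0.29567028] [ 0.57937041 -0.19265292  0.27001271] [ 0.62194806 -0.14091528  0.31741019]
[[-0.468 -0.598  0.65 ]
 [-0.764  0.643  0.042]
 [-0.443 -0.478 -0.759]]
```

View pics/w4.png

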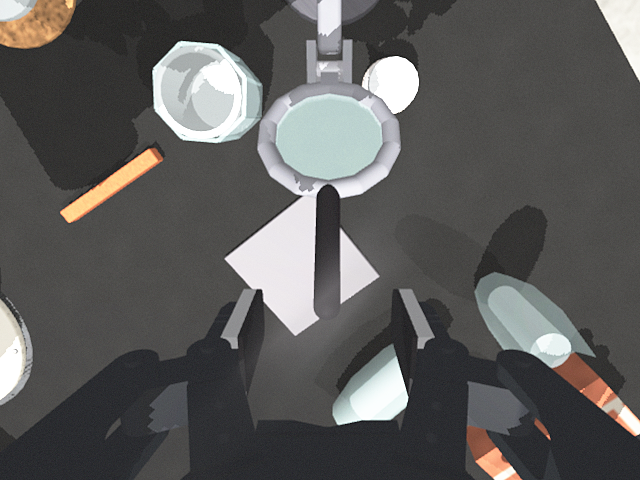

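The wrist view shows the handle running from (328,185) to (328,315), parallel to and centred between the fingers, with the ring beyond at (328,140). Descending onto it.

Call:
{"op": "apply_moves", "data": {"motion": [{"xyz": [5, 0, 20], "twist": 0, "jaw": 0.2}, {"xyz": [5, 0, 50], "twist": 0, "jaw": 0.2}, {"xyz": [5, 0, 70], "twist": 0, "jaw": 0.2}, {"xyz": [5, 0, 78], "twist": 0, "jaw": 0.2}, {"xyz": [5, 0, 78], "twist": 0, "jaw": 0.2}]}}

```text
time: 11.98
ee_pos: [0.5999, -0.1641, 0.2874]
tcp_rot: [-178.7, -0.7, 51.7]
wrist_force: [0.5, 0.3, 0.9]
opening: 0.0513
grasp_force: 0.0
```

Call:
{"op": "apply_moves", "data": {"motion": [{"xyz": [0, 0, 0], "twist": 0, "jaw": -0.3}, {"xyz": [0, 0, 0], "twist": 0, "jaw": -0.9}, {"xyz": [0, 0, 0], "twist": 0, "jaw": -0.9}, {"xyz": [0, 0, 0], "twist": 0, "jaw": -0.9}, {"xyz": [0, 0, 0], "twist": 0, "jaw": -0.9}], "grip_force": 30}}

```text
time: 12.6
ee_pos: [0.6002, -0.1652, 0.287]
tcp_rot: [-178.8, -0.7, 51.6]
wrist_force: [-1.3, -2.0, 5.6]
opening: 0.0129
grasp_force: 29.3
```

```bash
cat > arc.py <<'E'
from h import *
from scipy.spatial.transform import Rotation as Ro
pv=np.array([.744,.020])
def rows(pts):
    o=sensors.get_obs();p=np.array(o["ee_pos"]);R=Ro.from_euler("xyz",o["tcp_rot"],degrees=True)
    for q,yaw in pts: print(np.round(R.inv().apply(np.array(q)-p)*1000,1),round(float(np.radians(o["tcp_rot"][2]-yaw)),3))
E
python3 - <<'E'
from arc import *
o=sensors.get_obs();e=o["ee_pos"];print(e,o["tcp_rot"])
r=np.hypot(*(e[:2]-pv));a0=np.degrees(np.arctan2(*(pv-e[:2])[::-1]));print(r,a0)
A=np.linspace(a0,9.6,11)[1:6]
rows([((*(pv-r*np.array([np.cos(np.radians(a)),np.sin(np.radians(a))])),e[2]),o["tcp_rot"][2]+a-a0) for a in A])
E
```

```text
[ 0.60023989 -0.16519824  0.28701091] [-178.76678693   -0.68480922   51.62098099]
0.2344469213457944 52.17960248926139
[  0.5 -17.4   0.4] 0.074
[  2.2 -34.7   0.8] 0.149
[  5.3 -51.9   1.2] 0.223
[  9.6 -68.7   1.6] 0.297
[ 15.2 -85.3   2. ] 0.372
```

Call:
{"op": "apply_moves", "data": {"motion": [{"xyz": [0.5, -17.4, 0.4], "twist": 0.074, "jaw": -0.9}, {"xyz": [2.2, -34.7, 0.8], "twist": 0.149, "jaw": -0.9}, {"xyz": [5.3, -51.9, 1.2], "twist": 0.223, "jaw": -0.9}, {"xyz": [9.6, -68.7, 1.6], "twist": 0.297, "jaw": -0.9}, {"xyz": [15.2, -85.3, 2], "twist": 0.372, "jaw": -0.9}]}}

```text
time: 13.22
ee_pos: [0.5429, -0.0997, 0.2866]
tcp_rot: [-178.6, -0.2, 30.2]
wrist_force: [5.5, 0.4, 1.2]
opening: 0.0131
grasp_force: 29.4
```

```bash
python3 - <<'E'
from arc import *
o=sensors.get_obs();e=o["ee_pos"];print(e,o["tcp_rot"],o["wrist_force"])
r=np.hypot(*(e[:2]-pv));a0=np.degrees(np.arctan2(*(pv-e[:2])[::-1]));print(r,a0)
for n in("scene","side"):
    p,d=camera(n);P=par(n);W=cloud(d,P)
    m=(d>0)&(np.hypot(W[...,0]-pv[0],W[...,1]-pv[1])<.15)&(np.hypot(W[...,0]-pv[0],W[...,1]-pv[1])>.03)&(W[...,2]>.195)&(W[...,2]<.212)
    q=W[m][:,:2]; v=np.linalg.svd(q-q.mean(0),full_matrices=False)[2][0]; print(n,len(q),q.mean(0),np.degrees(np.arctan(v[1]/v[0])))
    cv2.imwrite(f"pics/{n}5.png",p[:,:,::-1])
r=.2345
A=np.linspace(a0,9.6,6)[1:]
rows([((*(pv-r*np.array([np.cos(np.radians(a)),np.sin(np.radians(a))])),.287),o["tcp_rot"][2]+a-a0) for a in A])
E
```

```text
[ 0.54293422 -0.09973694  0.28661317] [-178.59197292   -0.23228168   30.17676902] [5.48188249 0.44553548 1.16602806]
0.23401791204408365 30.77427552082757
scene 170 [ 0.66367587 -0.0284404 ] 30.41060311969203
side 293 [ 0.66436271 -0.02220006] 28.699861290544522
[ -0.1 -16.4   0.2] 0.076
[  1.7 -33.7   0.6] 0.15
[  4.7 -50.7   1.1] 0.224
[  9.  -67.5   1.5] 0.298
[ 14.5 -83.9   2. ] 0.372
```

Call:
{"op": "apply_moves", "data": {"motion": [{"xyz": [0, -16.4, 0.2], "twist": 0.076, "jaw": -0.9}, {"xyz": [1.7, -33.7, 0.6], "twist": 0.15, "jaw": -0.9}, {"xyz": [4.7, -50.7, 1.1], "twist": 0.224, "jaw": -0.9}, {"xyz": [9, -67.5, 1.5], "twist": 0.298, "jaw": -0.9}, {"xyz": [14.5, -83.9, 2], "twist": 0.372, "jaw": -0.9}]}}

```text
time: 13.95
ee_pos: [0.5139, -0.0203, 0.2863]
tcp_rot: [-178.6, 0.3, 9.0]
wrist_force: [10.3, -0.7, -3.2]
opening: 0.013
grasp_force: 29.2
```

```bash
python3 - <<'E'
from arc import *
p,d=camera("wrist"); cv2.imwrite("pics/w6.png",p[:,:,::-1])
o=sensors.get_obs();e=o["ee_pos"];print(e,o["tcp_rot"],o["wrist_force"],o["q"])
r=np.hypot(*(e[:2]-pv));a0=np.degrees(np.arctan2(*(pv-e[:2])[::-1]));print(r,a0)
s=np.hypot(r-.135,e[2]+.002-.2); t0=np.arctan2(e[2]+.002-.2,r-.135); print("s,tilt",s,t0)
for n in("scene","side"):
    p,d=camera(n);P=par(n);W=cloud(d,P)
    h=np.hypot(W[...,0]-pv[0],W[...,1]-pv[1])
    m=(d>0)&(h<.13)&(h>.03)&(W[...,2]>.195)&(W[...,2]<.212)
    q=W[m][:,:2]; v=np.linalg.svd(q-q.mean(0),full_matrices=False)[2][0]; print(n,len(q),q.mean(0),np.degrees(np.arctan(v[1]/v[0])))
u=np.array([np.cos(np.radians(9.6)),np.sin(np.radians(9.6))])
for T in (np.linspace(t0,0,11)[1:6],np.linspace(t0,0,11)[6:]):
    rows([((*(pv-(.135+s*np.cos(t))*u),.198+s*np.sin(t)),9.6) for t in T])
E
```

```text
[ 0.51373304 -0.01874683  0.28638594] [-178.57400474    0.29118171    8.78363646] [ 6.80834472  2.85769485 -5.94900295] [ -2.78767521   1.61103643  10.81968011  99.77999035   1.33860156
 168.42563749]
0.2335041557371524 9.551634609542281
s,tilt 0.13234479025203721 0.7313110561506794
scene 156 [0.66035255 0.0065762 ] 9.679370805765224
side 225 [0.66381746 0.00906668] 9.701691267974674
[-6.2 -0.7  7.4] -0.008
[-11.7  -0.4  15.3] -0.008
[-16.8  -0.2  23.6] -0.008
[-21.1   0.1  32.2] -0.008
[-24.9   0.3  41.1] -0.008
[-28.    0.6  50.3] -0.008
[-30.4   0.8  59.7] -0.008
[-32.1   1.1  69.2] -0.008
[-33.1   1.3  78.8] -0.008
[-33.4   1.6  88.5] -0.008
```

Call:
{"op": "apply_moves", "data": {"motion": [{"xyz": [-6.2, -0.7, 7.4], "twist": 0, "jaw": -0.9}, {"xyz": [-11.7, -0.4, 15.3], "twist": 0, "jaw": -0.9}, {"xyz": [-16.8, -0.2, 23.6], "twist": 0, "jaw": -0.9}, {"xyz": [-21.1, 0, 32.2], "twist": 0, "jaw": -0.9}, {"xyz": [-24.9, 0.3, 41.1], "twist": 0, "jaw": -0.9}]}}

```text
time: 14.72
ee_pos: [0.4874, -0.0237, 0.2454]
tcp_rot: [-178.6, 0.4, 9.0]
wrist_force: [1.8, -2.4, 2.7]
opening: 0.0127
grasp_force: 29.2
```

Call:
{"op": "apply_moves", "data": {"motion": [{"xyz": [-3.1, 0.3, 9.2], "twist": 0, "jaw": -0.9}, {"xyz": [-5.5, 0.5, 18.6], "twist": 0, "jaw": -0.9}, {"xyz": [-7.2, 0.8, 28.1], "twist": 0, "jaw": -0.9}, {"xyz": [-8.2, 1, 37.7], "twist": 0, "jaw": -0.9}, {"xyz": [-8.2, 1, 37.7], "twist": 0, "jaw": -0.9}]}}

```text
time: 15.35
ee_pos: [0.4792, -0.0249, 0.207]
tcp_rot: [-178.6, 0.5, 9.0]
wrist_force: [-1.2, -1.8, -1.4]
opening: 0.0129
grasp_force: 29.2
```

```bash
cat > meas.py <<'E'
from arc import *
o=sensors.get_obs();e=o["ee_pos"];print(o["time"],e,o["tcp_rot"],o["wrist_force"],o["opening"])
r=np.hypot(*(e[:2]-pv));print(r,np.degrees(np.arctan2(*(pv-e[:2])[::-1])))
for n in("scene","side","wrist"):
    P=par(n);p,d=camera(n);W=cloud(d,P); cv2.imwrite(f"pics/{n}_m{o['time']:.1f}.png",p[:,:,::-1])
    h=np.hypot(W[...,0]-pv[0],W[...,1]-pv[1])
    m=(d>0)&(h<.13)&(h>.03)&(W[...,2]>.195)&(W[...,2]<.212)
    q=W[m][:,:2]
    if len(q)>30: v=np.linalg.svd(q-q.mean(0),full_matrices=False)[2][0]; print(n,"arm az",len(q),np.degrees(np.arctan(v[1]/v[0])))
    c=pv-.19*np.array([np.cos(.1675),np.sin(.1675)])
    g=np.hypot(W[...,0]-c[0],W[...,1]-c[1])
    m=(d>0)&(g<.056)&(W[...,2]>.17)&(W[...,2]<.25)&(h>.147)
    q=W[m]
    if len(q)<30: continue
    def fit(q):
        A=np.c_[q[:,:2]-c,np.ones(len(q))]; k=np.ones(len(q),bool)
        for _ in range(6):
            x=np.linalg.lstsq(A[k],q[k,2],rcond=None)[0]; k=abs(A@x-q[:,2])<.004
        return x,k
    x,k=fit(q);u=np.array([np.cos(.1675),np.sin(.1675)])
    print(n,"plane",len(q),k.sum(),"tilt deg",-np.degrees(np.arctan(x[:2]@u)),"roll",np.degrees(np.arctan(x[:2]@[-u[1],u[0]])),"z",x[2])
    hull=cv2.convexHull(q[k][:,:2].astype(np.float32)); print(" circ",cv2.minEnclosingCircle(hull),"ell",cv2.fitEllipse(hull))
E
python3 meas.py
```

```text
15.35 [ 0.47915421 -0.0248814   0.20703293] [-178.56547124    0.46077426    9.02216748] [-1.19227384 -1.79053971 -1.4045293 ] 0.012945860352968094
0.26862173033666803 9.618105878664599
scene arm az 152 9.711955516471823
scene plane 526 386 tilt deg 3.6584442267844377 roll 0.318020286692637 z 0.20690010453832564
 circ ((0.552054762840271, -0.012409108690917492), 0.0502205416560173) ell ((0.5552260875701904, -0.011317603290081024), (0.08937454968690872, 0.09541118144989014), 108.86604309082031)
side arm az 235 9.892494671994474
side plane 540 471 tilt deg 3.8299287204897228 roll -0.36442161903958237 z 0.20671725100125732
 circ ((0.5507521629333496, -0.012469560839235783), 0.0501629039645195) ell ((0.5516064167022705, -0.010164350271224976), (0.09055596590042114, 0.09651671350002289), 84.87094116210938)
wrist plane 60372 59823 tilt deg 5.451586925883331 roll 0.019797110005987294 z 0.2072385008598065
 circ ((0.5507416129112244, -0.014199573546648026), 0.04989510402083397) ell ((0.5505583882331848, -0.014207595959305763), (0.09016556292772293, 0.09743145108222961), 90.40763854980469)
```

Call:
{"op": "apply_moves", "data": {"motion": [{"xyz": [-0.3, 0, 4], "twist": 0, "jaw": -0.9}, {"xyz": [-0.4, 0, 8], "twist": 0, "jaw": -0.9}, {"xyz": [-0.4, 0, 9.3], "twist": 0, "jaw": -0.9}, {"xyz": [-0.4, 0, 9.3], "twist": 0, "jaw": -0.9}, {"xyz": [-0.4, 0, 9.3], "twist": 0, "jaw": -0.9}]}}

```text
time: 16.12
ee_pos: [0.4791, -0.0248, 0.1989]
tcp_rot: [-178.6, 0.4, 9.0]
wrist_force: [-3.5, -0.7, 0.2]
opening: 0.0124
grasp_force: 29.4
```

```bash
cat >> meas.py <<'E'
    b=(d>0)&(abs(W[...,2])<.012)&(W[...,0]>.2)&(W[...,0]<.9)&(abs(W[...,1])<.35); B=W[b]
    A=np.c_[B[:,:2]-c,np.ones(len(B))];kk=np.ones(len(B),bool)
    for _ in range(6):
        y=np.linalg.lstsq(A[kk],B[kk,2],rcond=None)[0]; kk=abs(A@y-B[:,2])<.003
    print(" bench",kk.sum(),"tilt",-np.degrees(np.arctan(y[:2]@u)),"z",y[2])
    m=(d>0)&(np.hypot(W[...,0]-.554,W[...,1]+.012)<.065)&(W[...,2]>.088)&(W[...,2]<.102); J=W[m]
    if len(J)>20: print(" rim",len(J),cv2.minEnclosingCircle(J[:,:2].astype(np.float32)))
E
python3 meas.py
```

```text
16.125 [ 0.47909602 -0.02479055  0.19885349] [-178.58847554    0.37179796    9.02143286] [-3.46993241 -0.65355079  0.15200071] 0.01239418691478213
0.26866393900092994 9.596927966081187
scene arm az 156 9.035053391881187
scene plane 511 401 tilt deg -0.010958851158557131 roll 1.472850331268437 z 0.20331351893383615
 circ ((0.5518609881401062, -0.009031834080815315), 0.05118781700730324) ell ((0.5551308989524841, -0.010187853127717972), (0.08762198686599731, 0.09989533573389053), 98.7755126953125)
 bench 14948 tilt -0.017461169159626342 z 0.0006443451065656411
 rim 99 ((0.5568166375160217, -0.009052467532455921), 0.048435863107442856)
side arm az 232 9.645606192625467
side plane 552 494 tilt deg 0.13750795215295317 roll -0.04062675897264247 z 0.20345278695125635
 circ ((0.5504849553108215, -0.010688412003219128), 0.049548521637916565) ell ((0.5533157587051392, -0.010816586203873158), (0.08892927318811417, 0.09457273781299591), 105.11723327636719)
 bench 24413 tilt 0.021140450062636745 z 0.000279780940600384
 rim 241 ((0.5532023906707764, -0.00903821550309658), 0.04845772683620453)
wrist plane 63748 63133 tilt deg 1.8527817424926185 roll -0.013222811117240208 z 0.2036265186029823
 circ ((0.5504838824272156, -0.014093810692429543), 0.04971269518136978) ell ((0.5482510328292847, -0.014339499175548553), (0.0894809290766716, 0.09399336576461792), 56.61387634277344)
 bench 127630 tilt -0.07709183020642776 z 0.0001725298453843285
```

```bash
cat > prof.py <<'E'
from arc import *
P=par("wrist");p,d=camera("wrist");W=cloud(d,P); cv2.imwrite("pics/wp.png",p[:,:,::-1])
u=np.array([np.cos(.1675),np.sin(.1675)]);w=np.array([-u[1],u[0]])
D=W[...,:2]-(pv-.19*u); a=D@u; b=D@w; ok=(d>0)&(W[...,2]>.18)&(W[...,2]<.23)
for lo,hi in((-.01,.01),(.015,.03),(.03,.04),(.04,.048)):
    print(lo,[(round(x*1000),round(float(np.median(W[...,2][s]))*1000,2)) for x in np.arange(-.07,.056,.006) if (s:=ok&(abs(b)>=max(lo,0))&(abs(b)<hi)&(abs(a-x)<.003)).sum()>20])
print("lat",[(round(x*1000),round(float(np.median(W[...,2][s]))*1000,2)) for x in np.arange(-.054,.055,.006) if (s:=ok&(abs(b-x)<.003)&(abs(a)<.01)).sum()>20])
E
python3 prof.py
```

```text
-0.01 [(-70, 207.92), (-64, 207.44), (-58, 206.99), (-52, 206.97), (-46, 206.85), (-40, 206.65), (-34, 205.11), (-28, 202.76), (-22, 202.75), (-16, 202.7), (-10, 202.68), (-4, 202.67), (2, 202.65), (8, 202.59), (14, 202.53), (20, 202.51), (26, 202.47)]
0.015 [(-70, 208.6), (-64, 227.35), (-40, 205.45), (-34, 206.26), (-28, 205.78), (-22, 203.2), (-16, 202.84), (-10, 202.66), (-4, 202.65), (2, 202.62), (8, 202.58), (14, 202.6), (20, 202.69), (26, 203.24)]
0.03 [(-64, 228.28), (-28, 205.8), (-22, 206.24), (-16, 206.12), (-10, 205.59), (-4, 204.96), (2, 204.95), (8, 205.02), (14, 205.72), (20, 205.97), (26, 205.93)]
0.04 [(-16, 205.04), (-10, 205.63), (-4, 205.82), (2, 205.78), (8, 205.74), (14, 205.29), (20, 204.22)]
lat [(-48, 203.86), (-42, 206.2), (-36, 204.68), (-30, 202.63), (-24, 202.65), (-18, 202.62), (-12, 202.64), (-6, 202.66), (0, 202.65), (6, 202.66), (12, 202.63), (18, 202.64), (24, 202.63), (30, 202.83), (36, 206.17), (42, 205.55)]
```

View pics/wp.png

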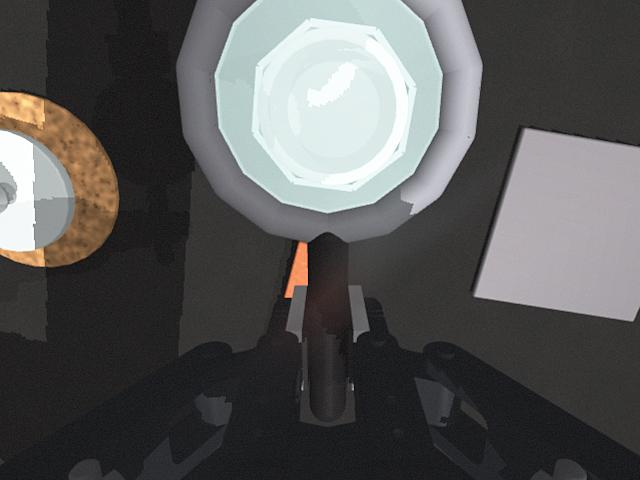

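The wrist view shows the lens ring centred at about (330,85) with the jar's mouth at about (334,105) beneath it and the handle still held. The glass slopes only 0.3°. A small trim, then release.

Call:
{"op": "apply_moves", "data": {"motion": [{"xyz": [0, -1, 0.4], "twist": 0, "jaw": -0.9}, {"xyz": [0, -2, 0.8], "twist": 0, "jaw": -0.9}, {"xyz": [0, -2, 0.8], "twist": 0, "jaw": -0.9}, {"xyz": [0, -2, 0.8], "twist": 0, "jaw": -0.9}]}}

```text
time: 16.82
ee_pos: [0.4788, -0.0227, 0.1983]
tcp_rot: [-178.6, 0.4, 9.0]
wrist_force: [-3.0, -1.4, 3.6]
opening: 0.0126
grasp_force: 29.7
```

Call:
{"op": "apply_moves", "data": {"motion": [{"xyz": [0, 0, 0], "twist": 0, "jaw": -0.5}, {"xyz": [0, 0, 0], "twist": 0, "jaw": -0.3}, {"xyz": [0, 0, 0], "twist": 0, "jaw": 0}, {"xyz": [0, 0, 0], "twist": 0, "jaw": 0}, {"xyz": [0, 0, 0], "twist": 0, "jaw": 0}]}}

```text
time: 17.45
ee_pos: [0.4787, -0.0228, 0.1982]
tcp_rot: [-178.6, 0.4, 9.0]
wrist_force: [-0.5, -0.3, -0.0]
opening: 0.0427
grasp_force: 0.0
```

```bash
python3 prof.py; python3 meas.py
```

```text
-0.01 [(-70, 206.61), (-64, 206.61), (-58, 206.51), (-52, 206.51), (-46, 206.58), (-40, 206.32), (-34, 204.78), (-28, 202.51), (-22, 202.5), (-16, 202.47), (-10, 202.48), (-4, 202.44), (2, 202.41), (8, 202.41), (14, 202.39), (20, 202.38), (26, 202.33)]
0.015 [(-70, 209.52), (-64, 217.35), (-40, 205.13), (-34, 205.98), (-28, 205.5), (-22, 202.95), (-16, 202.56), (-10, 202.47), (-4, 202.46), (2, 202.46), (8, 202.41), (14, 202.42), (20, 202.56), (26, 203.13)]
0.03 [(-70, 208.11), (-64, 227.52), (-28, 205.32), (-22, 206.0), (-16, 205.9), (-10, 205.37), (-4, 204.89), (2, 204.9), (8, 204.82), (14, 205.64), (20, 205.88), (26, 205.89)]
0.04 [(-70, 227.9), (-64, 228.7), (-16, 204.28), (-10, 205.36), (-4, 205.58), (2, 205.56), (8, 205.49), (14, 204.88), (20, 203.67)]
lat [(-42, 205.74), (-36, 205.49), (-30, 202.45), (-24, 202.44), (-18, 202.45), (-12, 202.43), (-6, 202.43), (0, 202.41), (6, 202.43), (12, 202.41), (18, 202.45), (24, 202.47), (30, 202.45), (36, 205.4), (42, 205.81)]
17.5 [ 0.47873059 -0.02275603  0.19818796] [-178.58676146    0.36875811    9.02119334] [-0.32776727  0.04061617  0
[... 624 characters left out ...]
 z 0.20326993388926762
 circ ((0.5538750886917114, -0.010743658989667892), 0.048824556171894073) ell ((0.555018961429596, -0.007849940098822117), (0.0882837176322937, 0.09642075002193451), 63.30558395385742)
 bench 24330 tilt 0.01744073366162451 z 0.00037686013408116275
 rim 224 ((0.5521835684776306, -0.008215820416808128), 0.04796626418828964)
wrist plane 64123 63553 tilt deg 1.6649987888169362 roll -0.009164204821179174 z 0.20344323770707787
 circ ((0.5504445433616638, -0.012526779435575008), 0.049841027706861496) ell ((0.5512617826461792, -0.012724846601486206), (0.09000065177679062, 0.10004612058401108), 104.76811981201172)
 bench 126778 tilt -0.07773608448430021 z 0.00017809501409916576
```

Call:
{"op": "apply_moves", "data": {"motion": [{"xyz": [0, 0, -12], "twist": 0, "jaw": 0}, {"xyz": [0, 0, -40], "twist": 0, "jaw": 0}, {"xyz": [0, 0, -80], "twist": 0, "jaw": 0}, {"xyz": [0, 0, -130], "twist": 0, "jaw": 0}, {"xyz": [-40, 0, -160], "twist": 0, "jaw": 0}]}}

```text
time: 18.27
ee_pos: [0.4417, -0.0327, 0.3601]
tcp_rot: [-178.6, 0.3, 9.1]
wrist_force: [-0.2, -0.2, 0.5]
opening: 0.043
grasp_force: 0.0
```

Call:
{"op": "apply_moves", "data": {"motion": [{"xyz": [-40, 0, 0], "twist": 0, "jaw": 0}, {"xyz": [-80, 0, 0], "twist": 0, "jaw": 0}, {"xyz": [-80, 0, 0], "twist": 0, "jaw": 0}, {"xyz": [-80, 0, 0], "twist": 0, "jaw": 0}]}}

```text
time: 18.77
ee_pos: [0.3622, -0.0453, 0.3595]
tcp_rot: [-178.6, 0.3, 9.0]
wrist_force: [-0.1, 0.4, 0.2]
opening: 0.0428
grasp_force: 0.0
```

```bash
python3 meas.py; python3 - <<'E'
import cv2,glob,numpy as np,os
f=[max(glob.glob(f"pics/{n}_m*.png"),key=os.path.getmtime) for n in("scene","side")]
cv2.imwrite("pics/fin.png",np.hstack([cv2.imread(f[0])[110:410,130:530],cv2.imread(f[1])[110:410,150:550]]))
E
```

```text
18.775 [ 0.36215774 -0.04533371  0.35949456] [-178.60656526    0.29243672    9.01124456] [-0.1134127   0.35962644  0.18004853] 0.0427511243290202
0.38739127795054773 9.709362403780958
scene arm az 150 7.492064627893827
scene plane 509 403 tilt deg -0.38781633332777327 roll 0.3973148760312737 z 0.20379601516916557
 circ ((0.5514816045761108, -0.00913999229669571), 0.05023164674639702) ell ((0.5544718503952026, -0.009626965969800949), (0.08830335736274719, 0.09672322869300842), 98.92005920410156)
 bench 15449 tilt -0.006527304434185159 z 0.0007619902484256193
 rim 100 ((0.5569607019424438, -0.010089804418385029), 0.04818323999643326)
side arm az 229 9.043948499809792
side plane 548 480 tilt deg 1.1259638356498394 roll -0.126163346234987 z 0.20338507145094487
 circ ((0.5520452260971069, -0.011538372375071049), 0.0489814355969429) ell ((0.5531089305877686, -0.008754802867770195), (0.08981582522392273, 0.09681069105863571), 68.6725845336914)
 bench 24677 tilt 0.00666192193114556 z 0.00029553630078969816
 rim 242 ((0.5533021688461304, -0.009416237473487854), 0.048493027687072754)
wrist plane 122 117 tilt deg 35.08090311229505 roll -0.6668991415515344 z 0.1680012983015096
 circ ((0.5038188695907593, -0.01941676437854767), 0.007028671447187662) ell ((0.5038544535636902, -0.01933065615594387), (0.005875276867300272, 0.015410632826387882), 9.008218765258789)
 bench 126477 tilt -0.0778788353002966 z 0.00027772514483719463
 rim 782 ((0.5326528549194336, -0.01789511740207672), 0.04076724499464035)
```

View pics/fin.png

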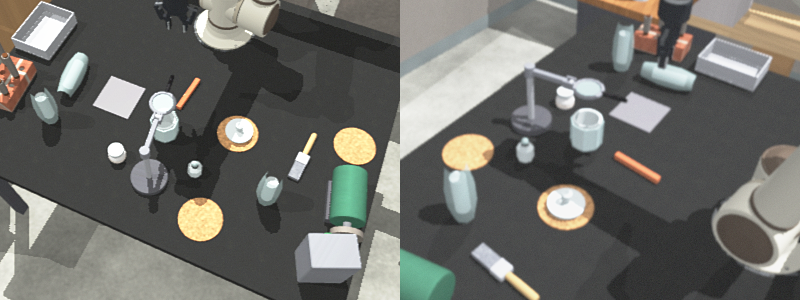

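The final views show the lid upright on the near cork pad ((240,133) on the left, (567,205) on the right). The lens is level over the jar's mouth, everything else is in place and the arm is clear.

```bash
python3 -c "
from workcell import bot
print(bot.job_done())"
```

```text
the job is handed in; nothing more can be done
None
```

I handed in the job at about 19 s: the lid stands upright on the nearest cork pad, and the magnifier's lens measures level to within about a degree and centred within a few mm over the open jar, which stayed put, as did the other things on the bench.

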